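Empty the pastel stubs and balance the lid

TASK

Tip the three pastel stubs out of the small open-ended wooden scoop into the open reclaim box, then stand the empty scoop flat on the counter again. Then take the box's fallen-back lid by its brass bar, swing it up to its balance point (the board standing straight up) and hold it there for me, so that I can fit a stay: finish while still gripping the bar, with the lid still. Do not let the lid drop or go over and shut, and leave the other things on the counter where they are.

Things in the scene. Friction and masses are not known exactly. Their poses are not given: they have to be found in the camera images.
- box: dark wooden reclaim box, fixed to the counter, open on top: 180 (its x) x 140 (its y) x 100 mm high, walls and floor 8 mm. Origin: centre of its underside. Its -x side (white blank label) faces the robot roughly; the lid is hinged along its -y rim, parallel to its x axis
- box_mouth (a point): centre of the box's open mouth, level with its rim, 100 mm above the counter; axes as the box
- lid_hinge (a point): middle of the lid's hinge line, on the box's -y rim, 105 mm above the counter; axes as the box, the hinge line is x
- lid (a joint): angle of the lid, rad: 0 shut (flat over the box), 1.571 straight up = balance point (its weight right above the hinge), 2.4 fallen back against its stop, leaning out over the box's -y side, where it starts. Nearly free hinge, no stay: it falls to one side or the other if let go. The lid weighs about 0.2 to 0.4 kg
- lid_bar (a point): middle of the lid's round brass bar, 12 mm thick, parallel to the hinge, 185 mm from the hinge line, in the plane of the lid board. 110 mm of it is free between its two arms, with a 39 mm gap between it and the board's edge (board 180 x 137 x 10 mm). When the lid stands up the bar is right above the hinge, 290 mm above the counter. The bar is round, so it can turn between fingers that pinch it across the hinge line
- scoop_mid (a point): light wooden sorting scoop, loose, 160 g: 150 (its x) x 60 (its y) x 36 mm high, walls and floor 5 mm, no wall at its -x end (the pouring end, which faces the robot roughly at the start). This point is its centre, half-way up (18 mm above its underside). Can be pinched across its 60 mm width
- stub1_mid (a point): red hard pastel stub, a square bar 45 x 18 x 18 mm, 22 g, lying lengthwise in the scoop; this point is its centre, x along its length
- stub2_mid (a point): brown hard pastel stub, a square bar 45 x 18 x 18 mm, 22 g, lying lengthwise in the scoop; this point is its centre, x along its length
- stub3_mid (a point): orange hard pastel stub, a square bar 45 x 18 x 18 mm, 22 g, lying lengthwise in the scoop; this point is its centre, x along its length
- jar: amber jar with a brass cap, 64 mm across, 100 mm high, origin under its centre; leave alone
- mug: blue mug, 76 mm across, 85 mm high, handle at its +y, origin under its centre; leave alone
- brush: dusting brush, roughly 200 mm long and under 30 mm high, lying on the counter along its x, origin on the counter; leave alone
- cork_block: cork sanding block 70 x 50 x 30 mm, origin under its centre; leave alone

How it is judged:
On the way, in this order (a step that is already met when the one before it is completed fails the run):
1. all three stubs lie in the reclaim box (x of stub1_mid in the frame of box between -0.085 and 0.085 m and y of stub1_mid in the frame of box between -0.065 and 0.065 m and z of each of stub1_mid, stub2_mid, stub3_mid in the frame of box below 0.09 m and x of stub2_mid in the frame of box between -0.085 and 0.085 m and y of stub2_mid in the frame of box between -0.065 and 0.065 m and x of stub3_mid in the frame of box between -0.085 and 0.085 m and y of stub3_mid in the frame of box between -0.065 and 0.065 m), for 0.2 s.
2. the scoop stands flat on the counter again (height (world z) of scoop_mid between 0.012 and 0.024 m and angle between scoop_mid's own z axis and vertical below 0.12 rad), for 0.3 s.
3. the lid is held still and upright at its balance point (value of joint lid between 1.4708 and 1.6708 rad and velocity of joint lid between -0.1 and 0.1 rad/s and contact force between the fingers and lid above 1 N), for 0.3 s.
At the end, for the whole second after the job is handed in: All three stubs are inside the box below its rim; the scoop stands upright on the counter (centre within 6 mm of resting height, tilt under 0.12 rad); the lid is within 0.10 rad of straight up, turning slower than 0.1 rad/s, and the fingers hold it with at least 1 N (all of step 1 and all of step 2 and all of step 3); the arm keeps its last pose, push and grip.
It fails at once if the lid goes over towards shut (value of joint lid below 1.15 rad).
It fails at once if the lid is let fall or flung (velocity of joint lid above 3.5 rad/s or velocity of joint lid below -3.5 rad/s).
It fails at once if another thing on the counter is pushed out of place (over 30 mm) (distance of any of jar, mug, brush, cork_block from where it was at the start of the episode above 0.03 m).
It also fails if it takes over 72 s, if anything falls off the work surface, if the arm or the gripper's body presses on something with over 40 N, if the wrist force passes 120 N, or if a joint passes its speed limit or range.

ROBOT

A 6-joint arm with a two-finger parallel gripper is mounted at the origin on the work surface. World frame = base frame: x ahead of the robot, y to its left, z up, the work surface at z = 0. Lengths are in m, angles in rad, forces in N, time in s.
With the tool pointing down it reaches from about 0.375 to 0.9 m from the base axis. Payload 3.1 kg.
Tool frame: the origin (TCP) lies midway between the tips of the shut fingers; the grasp point (between the pads) lies robot.grip_point_offset behind it (robot.grip_point_offset is the distance from the TCP to the grasp point, in m); z points along the fingers, y is the direction in which the jaws open and shut (so a half turn about z gives the same grasp; the last joint's range is limited). The gripper opens to 87 mm and grips with 3 to 60 N. Pads are 19 mm wide; open, the fingers measure 117 mm over their backs; the gripper's body (75 mm by 190 mm) begins 51 mm behind the grasp point.
Start: joints at [-0.178, 0.527, 1.433, -0, 1.181, -0.178], TCP at [0.625, 0, 0.223] pointing down, gripper open.
Joint ranges: [-3.08, 3.08], [-0.75, 2.2], [0.22, 2.44], [-1.43, 4.57], [0, 2.65], [-2.85, 2.85]. Speed limits (rad/s): [2.79, 2.79, 3.14, 3.14, 3.14, 3.14].

INTERFACE

Orientations are given as a unit quaternion [x, y, z, w].
In Python, from rig import robot, cams, hand_in gives the robot as it stands. The module is installed in compiled form; this text tells all that it offers.
- The arm moves only by the tool send_rows, never from a script. Its argument "steps" is one flat list of numbers, 5 for each row, row after row: the finger opening in m, from 0 to 0.087, then the shift along the tool's x, y, z in m, then the turn about the tool's z in rad. A call has 1 to 8 rows; each row is the pose to reach, as a shift and turn from the pose measured when the call began, along the tool's axes at that moment; what a row does not reach only later rows make up. A row lasts 1/8 s, in which the tool goes at most 62.5 mm and 10.7 degrees, less where a joint would pass 70% of its speed; a pose out of reach is approached as far as the arm can. A call with a gripper value outside its range is refused whole. The fingers move at their own pace and stop on an object; "force" is the grip in N (left out, the last holds). Time passes only in rows, so rows that repeat a pose let the fingers close. It gives the time, the measured TCP pose, the force and the opening at its end, in the units of the state.
- robot.get_obs(): the state, without advancing time (a new reading comes with each control period).
- cams.camera(name): name is "scene" or "side" or "wrist"; returns a dict with "color" (400x640x3 uint8, red, green, blue), "range_z" (400x640 float32, m along the optical axis (not along the pixel's ray), 0 where there is no reading), "intrinsics" (3x3 intrinsics, pixels), "extrinsics" (4x4, takes a point from camera to world coordinates). Camera axes: x right, y down, z forward; pixel columns grow to the right and rows downward; lengths in m; the calibration is good to about 2 mm. A picture is of the moment at which its call begins.
- hand_in(): hands the job in, once; it reports no verdict.
The state is a dict: "time": time; "q": joint angles; "joint_velocities": joint speeds; "joint_torque": joint torques, N m; "position": TCP position; "tool_rot": TCP orientation; "ft_force": force on the tool from outside, world axes, zero at the start; "moment": the same for the moment, N m; "grip_width": finger opening in m.
Only numpy, scipy, OpenCV 4.12 (cv2) and the standard library are available. Lean on these libraries where they do the work, as an engineer would, in place of code of your own. Each camera call takes 0.05 s, during which the arm holds its last target.

## Working session

There is one attempt and no reset: what is moved stays moved. The work goes in short steps, Python scripts to look and compute and a tool call to move; the robot and the scene stay as the last step left them, time stands still between calls to the robot, and variables do not carry over. Pictures are saved under pics/ and viewed, and the job is handed in when it is done.

Besides the shell and the picture viewer there is one more tool, called as a command line: name --argument value ..., lists and objects as JSON in quotes. send_rows: Moves the arm, as the interface text tells. Its arguments: {"type":"object","properties":{"steps":{"type":"array","items":{"type":"number"}},"force":{"type":"number"}},"required":["steps"]}

```bash
mkdir -p pics; python3 - <<'E'
from rig import robot,cams
import cv2,numpy as np
print(robot.get_obs()); print(robot.grip_point_offset)
for n in ["scene","side","wrist"]:
    c=cams.camera(n); cv2.imwrite(f"pics/{n}0.png",c["color"][:,:,::-1]); np.savez(f"{n}0.npz",**c)
    print(n,c["intrinsics"].tolist(),np.round(c["extrinsics"],3).tolist())
E
```

```text
{'time': 0.0, 'q': array([-1.78467279e-01,  5.28465089e-01,  1.43390136e+00, -5.62487540e-05,
        1.18137527e+00, -1.78533524e-01]), 'joint_velocities': array([-0.00098061,  0.00042274,  0.00066338, -0.00064769,  0.00187831,
       -0.00095462]), 'joint_torque': array([-5.45745443e-04, -4.40045428e+01, -1.76593530e+01,  6.32597599e-02,
        5.83207863e-02, -1.53719384e-04]), 'position': array([6.24270244e-01, 1.65400282e-04, 2.21572588e-01]), 'tool_rot': array([ 7.07075381e-01,  7.07137363e-01, -6.34190462e-04, -8.67808640e-04]), 'ft_force': array([ 0.04562599,  0.03756085, -0.24377805]), 'moment': array([-0.00661604,  0.00518758,  0.02067444]), 'grip_width': 0.08720430318527875}
0.0187
scene [[470.45624042012554, 0.0, 325.8460562133534], [0.0, 470.45624042012554, 208.67794311360913], [0.0, 0.0, 1.0]] [[-0.547, 0.452, -0.704, 1.371], [0.837, 0.287, -0.466, 0.539], [-0.009, -0.844, -0.536, 0.716], [0.0, 0.0, 0.0, 1.0]]
side [[464.13162992447167, 0.0, 325.2076336877481], [0.0, 464.13162992447167, 200.52109633357037], [0.0, 0.0, 1.0]] [[-0.998, -0.051, 0.035, 0.514], [-0.061, 0.737, -0.673, 0.886], [0.009, -0.674, -0.739, 1.079], [0.0, 0.0, 0.0, 1.0]]
wrist [[326.55536283964835, 0.0, 316.7396651695532], [0.0, 326.55536283964835, 197.23083588553226], [0.0, 0.0, 1.0]] [[1.0, 0.001, -0.001, 0.625], [0.001, -0.96, -0.28, 0.076], [-0.001, 0.28, -0.96, 0.384], [0.0, 0.0, 0.0, 1.0]]
```

View pics/scene0.png

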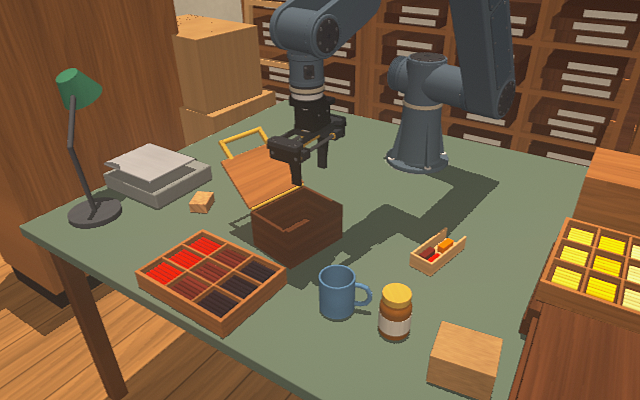

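View pics/side0.png

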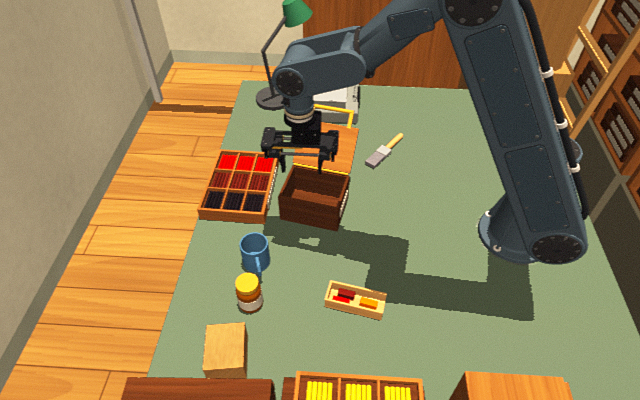

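View pics/wrist0.png

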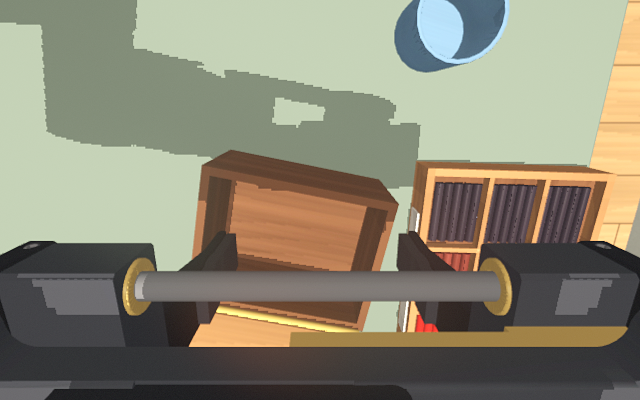

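```bash
cat > h.py <<'E'
import numpy as np,cv2
def cloud(c):
    K=c["intrinsics"];T=c["extrinsics"];z=c["range_z"];v,u=np.indices(z.shape)
    P=np.stack([(u-K[0,2])/K[0,0]*z,(v-K[1,2])/K[1,1]*z,z],-1)
    W=P@T[:3,:3].T+T[:3,3]; W[z<=0]=np.nan
    return W
def rect(P):
    (cx,cy),(w,h),a=cv2.minAreaRect(P[:,:2].astype(np.float32)*1000)
    return np.round([cx,cy,w,h,a],1), np.round(cv2.boxPoints(((cx,cy),(w,h),a)),1).tolist()
E
python3 - <<'E'
from h import *
for n in ["scene","side"]:
    c=dict(np.load(n+"0.npz"));W=cloud(c);z=W[...,2]
    print(n)
    if n=="side": boxes={"scoop":((322,278,390,322),.008,.06),"box":((276,160,352,232),.085,.103),"boxall":((276,160,352,232),.03,.103),"cork?":((200,318,250,382),.01,.2),"brush":((362,130,408,170),.004,.05),"mug":((236,228,275,275),.02,.2),"jar":((232,270,266,315),.02,.2)}
    else: boxes={"scoop":((405,225,470,278),.008,.06),"box":((248,180,345,265),.085,.103),"lid":((218,125,300,210),.11,.4),"cork":((186,186,218,216),.005,.1)}
    for k,((a,b,e,d),lo,hi) in boxes.items():
        S=W[b:d,a:e].reshape(-1,3);S=S[(S[:,2]>lo)&(S[:,2]<hi)]
        print(k,len(S),S.min(0).round(3),S.max(0).round(3),rect(S))
E
```

```text
scene
scoop 1210 [0.386 0.218 0.008] [0.547 0.307 0.04 ] (array([466.7, 261.5,  64.4, 154.5,  78.8]), [[384.70001220703125, 244.89999389648438], [536.2999877929688, 215.0], [548.7000122070312, 278.20001220703125], [397.20001220703125, 308.1000061035156]])
box 1299 [ 0.493 -0.149  0.085] [0.699 0.025 0.103] (array([597. , -60.7, 144.4, 185.3,  78.4]), [[491.70001220703125, -112.9000015258789], [673.2999877929688, -150.0], [702.2000122070312, -8.5], [520.5999755859375, 28.600000381469727]])
lid 4211 [ 0.491 -0.28   0.11 ] [0.722 0.039 0.342] (array([ 603.9, -108. ,  347.3,  173.4,   72.1]), [[468.1000061035156, -246.6999969482422], [633.0999755859375, -299.79998779296875], [739.7000122070312, 30.700000762939453], [574.7000122070312, 83.9000015258789]])
cork 438 [ 0.546 -0.497  0.005] [ 0.651 -0.355  0.034] (array([ 586.3, -422.1,  159.2,   73.1,   52. ]), [[508.5, -462.29998779296875], [566.0999755859375, -507.29998779296875], [664.2000122070312, -381.8999938964844], [606.5999755859375, -336.8999938964844]])
side
scoop 1241 [0.387 0.216 0.008] [0.543 0.306 0.041] (array([464.9, 260.4, 
[... 992 characters left out ...]
 372.1, -352.9,  158.5,  208. ,    3. ]), [[287.5, -253.1999969482422], [298.3999938964844, -460.8999938964844], [456.70001220703125, -452.6000061035156], [445.79998779296875, -244.89999389648438]])
mug 862 [0.705 0.108 0.02 ] [0.78  0.256 0.103] (array([739. , 182. ,  74.6, 148.8,   5.4]), [[694.7999877929688, 252.60000610351562], [708.9000244140625, 104.4000015258789], [783.0999755859375, 111.5], [769.0999755859375, 259.6000061035156]])
jar 835 [0.704 0.209 0.02 ] [0.768 0.311 0.104] (array([724.3, 264.6,  99.8,  62.7,  53.1]), [[669.2000122070312, 243.60000610351562], [719.4000244140625, 205.89999389648438], [779.2999877929688, 285.6000061035156], [729.2000122070312, 323.29998779296875]])
```

send_rows --steps '[0.087,0.03,-0.015,0,-0.17,0.087,0.065,-0.032,0,-0.34,0.087,0.1,-0.05,0,-0.52,0.087,0.135,-0.066,0.02,-0.69,0.087,0.17,-0.083,0.04,-0.86,0.087,0.2,-0.1,0.06,-1.03,0.087,0.23,-0.114,0.07,-1.2,0.087,0.254,-0.124,0.08,-1.375]' --force 40

```text
time: 1.15
position: [0.4991, 0.2552, 0.1413]
tool_rot: [0.095, 0.996, -0.0, -0.001]
ft_force: [0.0, 0.2, -0.4]
grip_width: 0.0873
```

```bash
python3 - <<'E'
from rig import robot,cams
import cv2,numpy as np
from scipy.spatial.transform import Rotation as R
from h import *
o=robot.get_obs();print(o["time"],o["position"],o["q"],R.from_quat(o["tool_rot"]).as_matrix().round(3).tolist())
c=cams.camera("wrist");cv2.imwrite("pics/w1.png",c["color"][:,:,::-1])
W=cloud(c);m=(W[...,2]>.028)&(W[...,2]<.042)&(abs(W[...,0]-.466)<.1)&(abs(W[...,1]-.26)<.06)
print(m.sum(),rect(W[m]))
E
```

```text
1.15 [0.49914863 0.25523573 0.14130343] [ 2.72905619e-01  5.51445577e-01  1.67096211e+00  1.04385813e-03
  9.21935560e-01 -1.10918403e+00] [[-0.982, 0.188, -0.003], [0.188, 0.982, 0.0], [0.003, -0.0, -1.0]]
3016 (array([466. , 259.9,  60.2, 150.2,  78.6]), [[386.5, 245.3000030517578], [533.7000122070312, 215.5], [545.5999755859375, 274.5], [398.3999938964844, 304.29998779296875]])
```

View pics/w1.png

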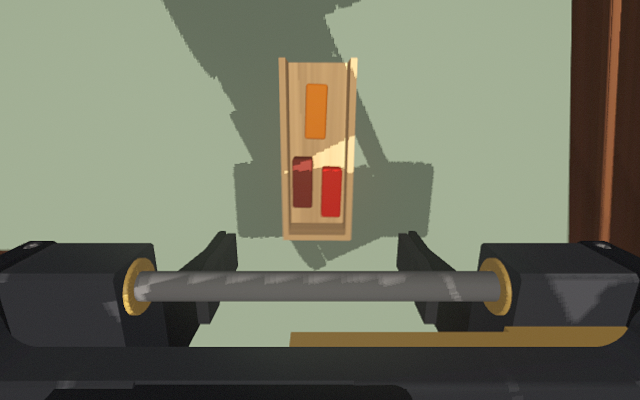

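send_rows --steps '[0.087,-0.0016,-0.0018,0.05,-0.01,0.087,-0.0016,-0.0018,0.1,-0.01,0.087,-0.0016,-0.0018,0.13,-0.01,0.087,-0.0016,-0.0018,0.1365,-0.01,0.087,-0.0016,-0.0018,0.1365,-0.01,0.05,-0.0016,-0.0018,0.1365,-0.01,0.05,-0.0016,-0.0018,0.1365,-0.01,0.05,-0.0016,-0.0018,0.1365,-0.01]' --force 40

```text
time: 2.2
position: [0.4979, 0.2556, 0.0046]
tool_rot: [0.087, 0.996, 0.001, -0.002]
ft_force: [-0.4, -0.6, 0.2]
grip_width: 0.0648
```

send_rows --steps '[0.05,0,0,-0.01,0,0.05,0,0,-0.02,0,0.05,0,0,-0.03,0]'

```text
time: 2.58
position: [0.4981, 0.2556, 0.0354]
tool_rot: [0.087, 0.996, 0.001, -0.002]
ft_force: [-0.3, 0.3, -2.4]
grip_width: 0.0596
```

```bash
cat > look.py <<'E'
import sys
from rig import robot,cams
import cv2,numpy as np
o=robot.get_obs();print(o["time"],o["position"].round(4),o["ft_force"].round(1),o["grip_width"])
for n in sys.argv[2:]:
    c=cams.camera(n);cv2.imwrite(f"pics/{n}_{sys.argv[1]}.png",c["color"][:,:,::-1]);np.savez(f"{n}_{sys.argv[1]}.npz",**c)
E
python3 look.py a wrist side
```

```text
2.575 [0.4981 0.2556 0.0354] [-0.3  0.3 -2.4] 0.05961157606206188
```

View pics/wrist_a.png

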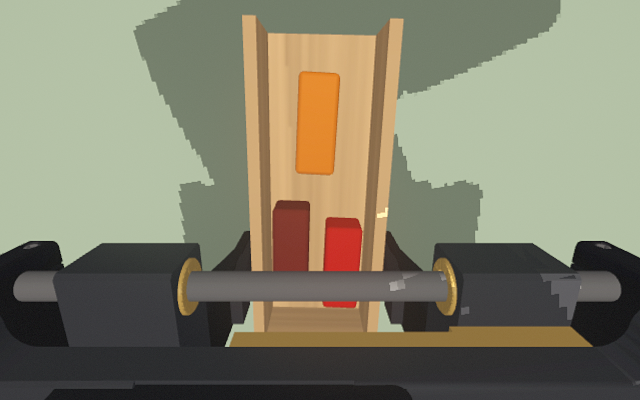

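View pics/side_a.png

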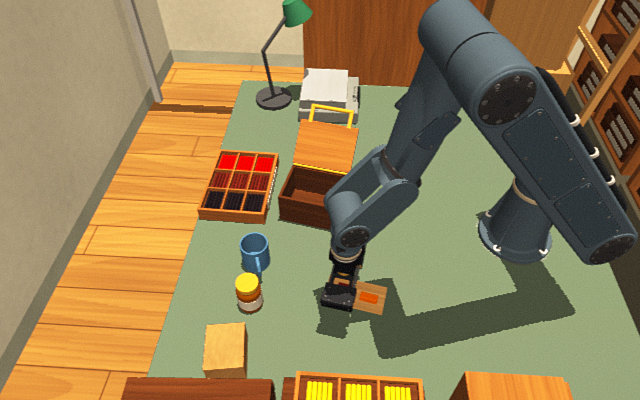

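send_rows --steps '[0.05,0,0,-0.035,0,0.05,0,0,-0.075,0,0.05,-0.003,-0.005,-0.11,0.005,0.05,-0.012,-0.018,-0.115,0.01,0.05,-0.028,-0.04,-0.115,0.015,0.05,-0.047,-0.068,-0.115,0.02,0.05,-0.067,-0.097,-0.115,0.025,0.05,-0.087,-0.126,-0.115,0.027]'

```text
time: 3.68
position: [0.5624, 0.1145, 0.1486]
tool_rot: [0.101, 0.995, 0.001, -0.003]
ft_force: [0.6, -0.6, -2.9]
grip_width: 0.0595
```

send_rows --steps '[0.05,-0.02,-0.03,0,0,0.05,-0.04,-0.06,0,0,0.05,-0.06,-0.09,0,0,0.05,-0.08,-0.117,0,0,0.05,-0.096,-0.14,0,0,0.05,-0.107,-0.157,0,0,0.05,-0.114,-0.167,0,0,0.05,-0.114,-0.167,0,0]'

```text
time: 4.68
position: [0.6408, -0.0724, 0.1476]
tool_rot: [0.101, 0.995, 0.001, -0.003]
ft_force: [0.5, 0.5, -2.6]
grip_width: 0.0601
```

```bash
python3 look.py b wrist side scene
```

```text
4.675 [ 0.6408 -0.0724  0.1476] [ 0.5  0.5 -2.6] 0.06006646905109137
```

View pics/wrist_b.png

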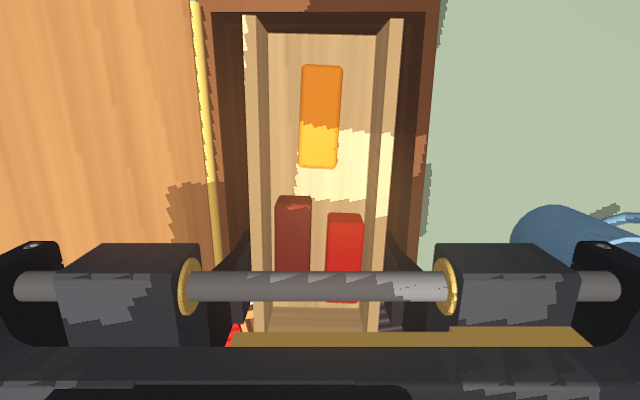

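View pics/scene_b.png

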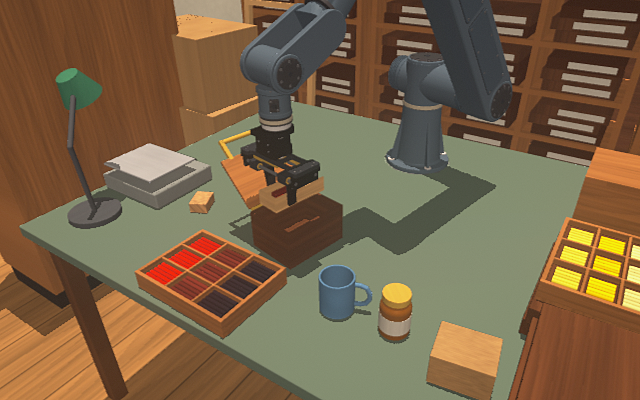

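send_rows --steps '[0.05,-0.004,0.002,0.015,0,0.05,-0.007,0.002,0.024,0,0.05,-0.007,0.002,0.024,0]' --force 20

```text
time: 5.2
position: [0.6465, -0.0696, 0.122]
tool_rot: [0.1, 0.995, 0.001, -0.005]
ft_force: [-0.5, -0.3, -1.8]
grip_width: 0.0602
```

send_rows --steps '[0.05,0,0,0,0,0.05,0,0,0,0]' --force 12

```text
time: 5.45
position: [0.6465, -0.0696, 0.1221]
tool_rot: [0.1, 0.995, 0.001, -0.005]
ft_force: [0.9, -0.5, -1.0]
grip_width: 0.0599
```

```bash
python3 look.py c wrist
```

```text
5.45 [ 0.6465 -0.0696  0.1221] [ 0.9 -0.5 -1. ] 0.059947163583541234
```

View pics/wrist_c.png

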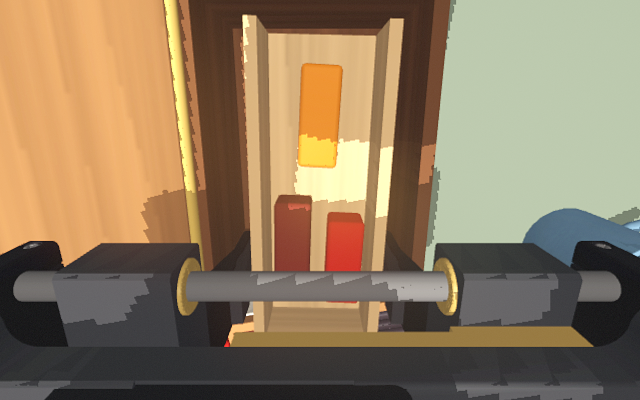

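Still level at 12 N. Ease further.

send_rows --steps '[0.05,0,0,0,0,0.05,0,0,0,0]' --force 8

```text
time: 5.75
position: [0.6467, -0.0698, 0.1225]
tool_rot: [0.1, 0.995, 0.001, -0.004]
ft_force: [0.3, 0.0, -2.2]
grip_width: 0.0599
```

```bash
python3 look.py d wrist
```

```text
5.75 [ 0.6467 -0.0698  0.1225] [ 0.3  0.  -2.2] 0.05990720950107926
```

View pics/wrist_d.png

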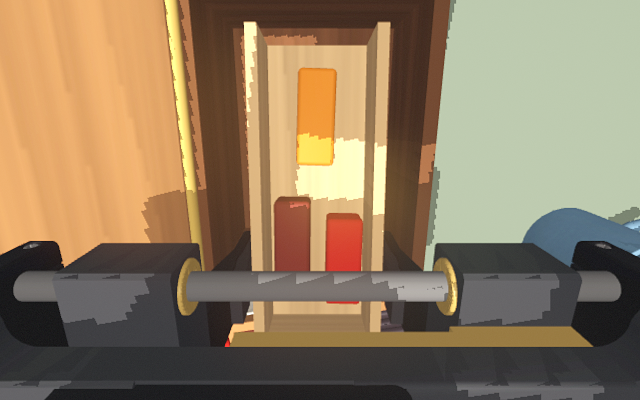

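send_rows --steps '[0.05,0,0,0,0,0.05,0,0,0,0]' --force 7

```text
time: 6.05
position: [0.6467, -0.0698, 0.1225]
tool_rot: [0.1, 0.995, 0.001, -0.004]
ft_force: [-0.0, -0.5, -2.4]
grip_width: 0.06
```

```bash
python3 look.py e wrist
```

```text
6.05 [ 0.6467 -0.0698  0.1225] [-0.  -0.5 -2.4] 0.0599512969397879
```

View pics/wrist_e.png

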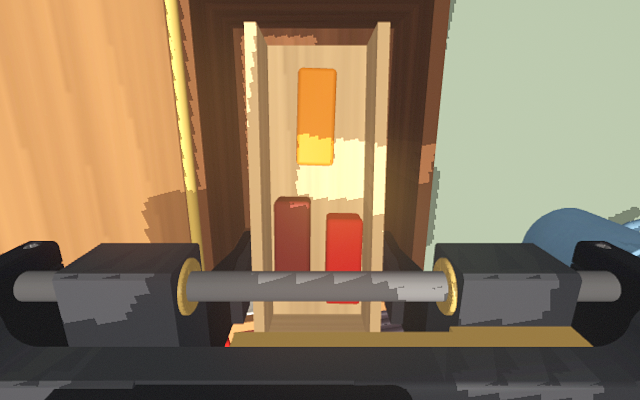

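send_rows --steps '[0.05,0,0,0,0,0.05,0,0,0,0]' --force 5

```text
time: 6.35
position: [0.6466, -0.0698, 0.1225]
tool_rot: [0.1, 0.995, 0.001, -0.004]
ft_force: [0.2, -0.6, -2.9]
grip_width: 0.06
```

```bash
python3 look.py f wrist
```

```text
6.35 [ 0.6466 -0.0698  0.1225] [ 0.2 -0.6 -2.9] 0.05997851990207821
```

View pics/wrist_f.png

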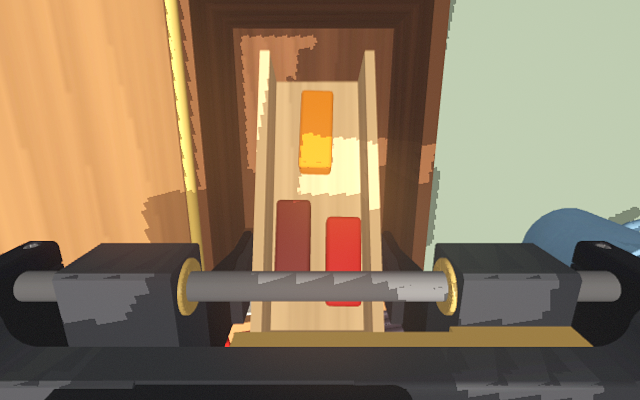

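send_rows --steps '[0.05,0,0,0,0,0.05,0,0,0,0]' --force 4

```text
time: 6.65
position: [0.6468, -0.0698, 0.1226]
tool_rot: [0.1, 0.995, 0.001, -0.004]
ft_force: [0.9, 0.2, -2.9]
grip_width: 0.0599
```

```bash
python3 look.py g wrist
```

```text
6.65 [ 0.6468 -0.0698  0.1226] [ 0.9  0.2 -2.9] 0.05993400951437639
```

View pics/wrist_g.png

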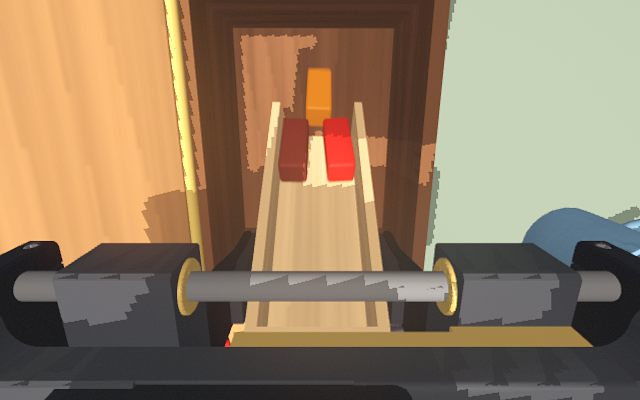

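Tilted about 40° and the stubs are sliding into the box; firm the grip to hold this tilt.

send_rows --steps '[0.05,0,0,0,0,0.05,0,0,0,0,0.05,0,0,0,0]' --force 12

```text
time: 7.08
position: [0.6468, -0.0698, 0.1226]
tool_rot: [0.1, 0.995, 0.001, -0.004]
ft_force: [-0.0, -0.2, -1.4]
grip_width: 0.0598
```

```bash
python3 look.py h wrist side
```

```text
7.075 [ 0.6468 -0.0698  0.1226] [-0.  -0.2 -1.4] 0.059771352504954516
```

View pics/wrist_h.png

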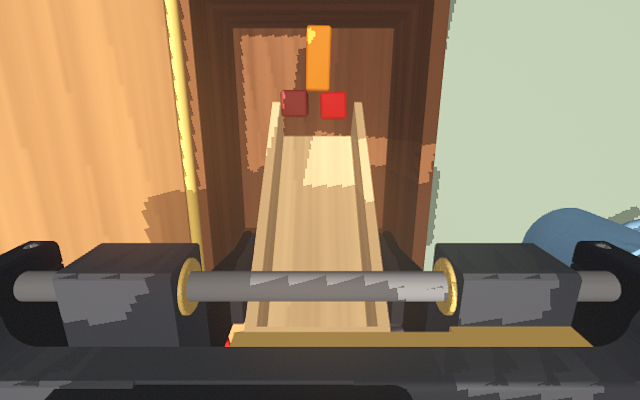

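send_rows --steps '[0.05,0,0,-0.01,0,0.05,0,0,-0.025,0,0.05,0,0,-0.05,0,0.05,0,0,-0.075,0,0.05,0,0,-0.09,0,0.05,0,0,-0.09,0]' --force 20

```text
time: 7.92
position: [0.6485, -0.0703, 0.2146]
tool_rot: [0.1, 0.995, 0.001, -0.002]
ft_force: [0.8, 0.4, -1.6]
grip_width: 0.0599
```

```bash
python3 look.py i wrist side
```

```text
7.925 [ 0.6485 -0.0703  0.2146] [ 0.8  0.4 -1.6] 0.05992508353617655
```

View pics/wrist_i.png

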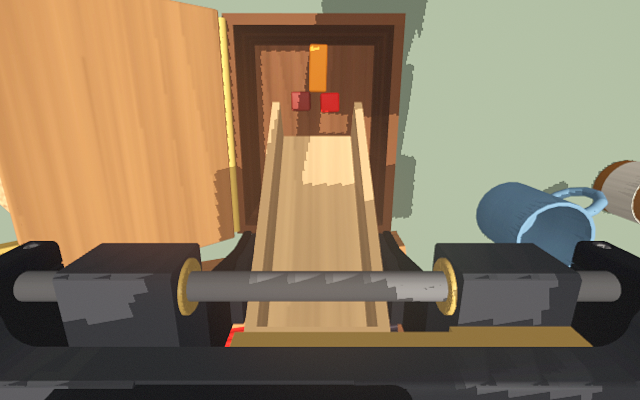

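View pics/side_i.png

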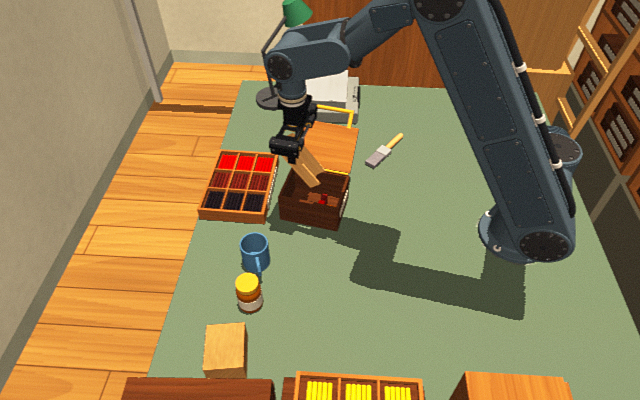

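send_rows --steps '[0.05,0.015,0.018,0,0,0.05,0.045,0.052,0,0,0.05,0.08,0.092,0,0,0.05,0.115,0.132,0,0,0.05,0.15,0.172,0,0,0.05,0.185,0.212,0.02,0,0.05,0.22,0.252,0.05,0,0.05,0.251,0.288,0.08,0]'

```text
time: 9.02
position: [0.4544, 0.2645, 0.1339]
tool_rot: [0.1, 0.995, 0.001, -0.005]
ft_force: [0.5, -0.4, -1.0]
grip_width: 0.0599
```

send_rows --steps '[0.05,0,0,0.02,0,0.05,0,0,0.035,0,0.05,0,0,0.045,0]' --force 10

```text
time: 9.4
position: [0.4535, 0.2645, 0.0881]
tool_rot: [0.1, 0.995, 0.001, -0.006]
ft_force: [0.1, -0.4, 0.4]
grip_width: 0.0597
```

```bash
python3 look.py j wrist side scene
```

```text
9.4 [0.4535 0.2645 0.0881] [ 0.1 -0.4  0.4] 0.05973198678424913
```

View pics/scene_j.png

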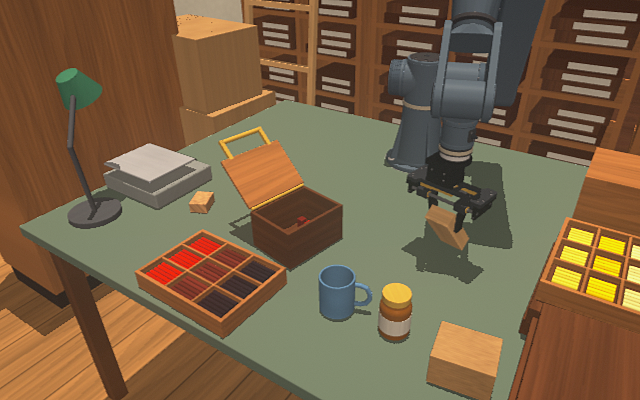

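send_rows --steps '[0.05,-0.003,0,0.008,0,0.05,-0.007,0,0.017,0,0.05,-0.011,0,0.026,0,0.05,-0.015,0,0.035,0,0.05,-0.018,0,0.045,0,0.05,-0.02,0,0.055,0]' --force 6

```text
time: 10.3
position: [0.4731, 0.2602, 0.0326]
tool_rot: [0.1, 0.995, 0.001, -0.006]
ft_force: [2.0, 0.0, -0.9]
grip_width: 0.0598
```

```bash
python3 look.py k wrist side scene
```

```text
10.3 [0.4731 0.2602 0.0326] [ 2.   0.  -0.9] 0.05979390466770215
```

View pics/wrist_k.png

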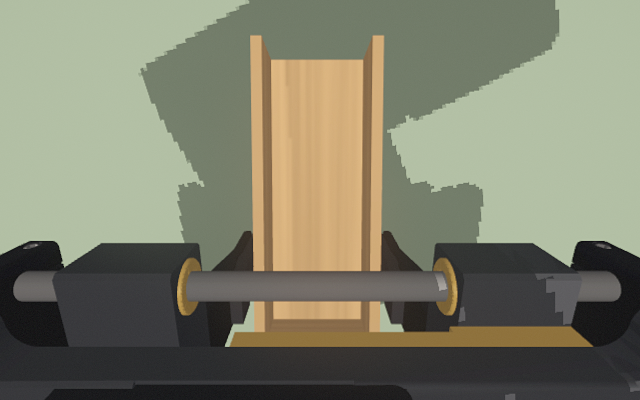

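View pics/scene_k.png

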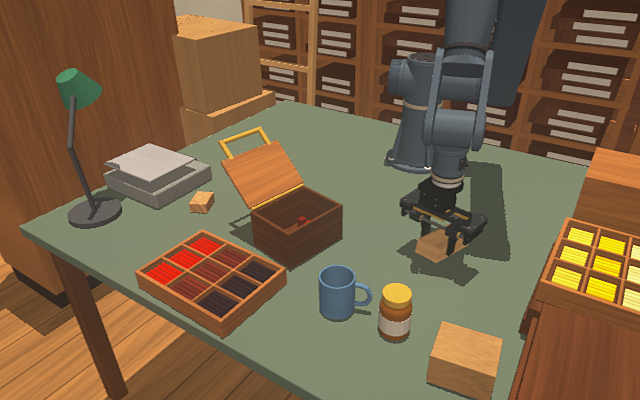

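Flattening well. Continue down to the original grip height, then check before releasing.

send_rows --steps '[0.05,0,0,0.008,0,0.05,0,0,0.016,0,0.05,0,0,0.024,0,0.05,0,0,0.0285,0,0.05,0,0,0.0285,0]' --force 5

```text
time: 11.08
position: [0.472, 0.2602, 0.0038]
tool_rot: [0.1, 0.995, 0.001, -0.007]
ft_force: [0.7, -0.3, -0.3]
grip_width: 0.0598
```

send_rows --steps '[0.065,0,0,0,0,0.075,0,0,0,0,0.087,0,0,0,0,0.087,0,0,0,0]'

```text
time: 11.58
position: [0.4719, 0.2602, 0.0038]
tool_rot: [0.1, 0.995, 0.001, -0.007]
ft_force: [-0.4, 0.9, -0.1]
grip_width: 0.0839
```

send_rows --steps '[0.087,0,0,-0.02,0,0.087,0,0,-0.05,0,0.087,0,0,-0.09,0,0.087,0,0,-0.13,0]'

```text
time: 12.08
position: [0.4734, 0.2597, 0.1348]
tool_rot: [0.1, 0.995, 0.001, -0.007]
ft_force: [0.6, -0.2, -0.2]
grip_width: 0.087
```

```bash
python3 look.py l wrist side scene; python3 - <<'E'
from h import *
c=dict(np.load("wrist_l.npz"));W=cloud(c)
m=(W[...,2]>.02)&(W[...,2]<.06)&(abs(W[...,0]-.45)<.11)&(abs(W[...,1]-.26)<.06)
P=W[m];print(rect(P));A=np.c_[P[:,:2],np.ones(len(P))]
P2=P[P[:,2]>.031];A=np.c_[P2[:,:2],np.ones(len(P2))];print(len(P2),np.linalg.lstsq(A,P2[:,2],rcond=None)[0],P2[:,2].mean())
E
```

```text
12.075 [0.4734 0.2597 0.1348] [ 0.6 -0.2 -0.2] 0.08695954064748977
(array([442.8, 264.7,  60.2, 149.9,  78.5]), [[363.29998779296875, 250.1999969482422], [510.29998779296875, 220.3000030517578], [522.2000122070312, 279.29998779296875], [375.29998779296875, 309.1000061035156]])
2904 [-0.00109022  0.00059591  0.03615186] 0.03582086250182789
```

View pics/scene_l.png

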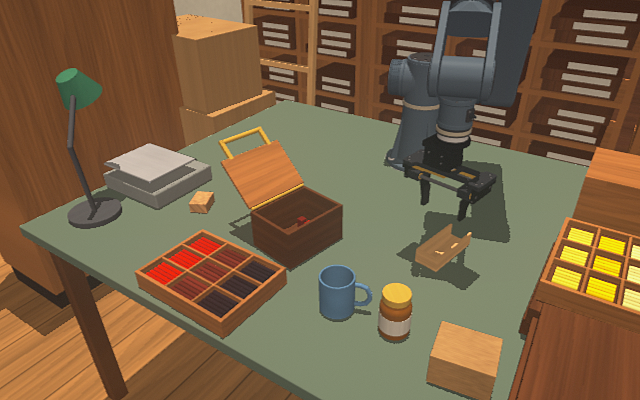

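```bash
python3 - <<'E'
from h import *
for n,(a,b,e,d) in {"scene":(215,122,275,165),"side":(300,98,362,130)}.items():
    c=dict(np.load(n+"_l.npz"));W=cloud(c);h=cv2.cvtColor(c["color"],cv2.COLOR_RGB2HSV)
    m=np.zeros(h.shape[:2],bool);m[b:d,a:e]=True
    m&=(h[...,0]>18)&(h[...,0]<32)&(h[...,1]>130)&(h[...,2]>110)&(W[...,2]>.15)
    P=W[m];print(n,len(P))
    # box frame
    th=np.radians(-11.5);R=np.array([[np.cos(th),-np.sin(th)],[np.sin(th),np.cos(th)]])
    L=(P[:,:2]-[.596,-.0625])@R
    Q=np.c_[L,P[:,2]]
    far=Q[Q[:,1]<np.percentile(Q[:,1],30)+0.0]
    print(np.percentile(Q,[1,50,99],axis=0).round(4).tolist(),far[abs(far[:,0])<.05].mean(0).round(4),far[abs(far[:,0])<.05].std(0).round(4))
    zz=Q[(abs(Q[:,0])<.05)&(Q[:,2]>.205)];print("mid",len(zz),zz.mean(0).round(4),zz.max(0).round(4),zz.min(0).round(4),"slope y vs x",np.polyfit(zz[:,0],zz[:,1],1))
    mb=np.zeros_like(m);S=W[150:270,240:360].reshape(-1,3);S=S[(S[:,2]>.09)&(S[:,2]<.1025)&(abs(S[:,0]-.6)<.13)&(S[:,1]>-.16)&(S[:,1]<.05)];print(rect(S))
E
```

```text
scene 227
[[-0.0656, -0.2078, 0.1995], [0.0106, -0.1989, 0.228], [0.0657, -0.1661, 0.2362]] [ 0.004  -0.2039  0.2332] [0.0277 0.0017 0.0022]
mid 85 [ 0.0027 -0.2026  0.2335] [ 0.0483 -0.198   0.2368] [-0.0494 -0.2087  0.2253] slope y vs x [-0.00080831 -0.20256829]
(array([597.4, -61.5, 147.2, 184.7,  78.2]), [[491.8999938964844, -114.80000305175781], [672.7999877929688, -152.39999389648438], [702.7999877929688, -8.300000190734863], [521.9000244140625, 29.399999618530273]])
side 230
[[-0.065, -0.2109, 0.1991], [-0.0042, -0.2007, 0.2305], [0.0651, -0.165, 0.2388]] [ 0.0017 -0.2065  0.234 ] [0.0291 0.0017 0.0023]
mid 92 [-0.001  -0.2045  0.2339] [ 0.0484 -0.1963  0.2392] [-0.0486 -0.2115  0.2272] slope y vs x [-0.00732666 -0.20448043]
(array([596.1, -64. , 148.2, 180.6,  79.4]), [[493.70001220703125, -120.19999694824219], [671.0999755859375, -153.5], [698.5, -7.800000190734863], [521.0, 25.5]])
```

send_rows --steps '[0.087,-0.005,-0.012,-0.05,0,0.087,-0.015,-0.04,-0.1,0,0.087,-0.032,-0.085,-0.15,0,0.087,-0.05,-0.135,-0.165,0,0.087,-0.069,-0.186,-0.165,0,0.087,-0.088,-0.237,-0.165,0,0.07,-0.107,-0.288,-0.165,0,0.06,-0.126,-0.339,-0.165,0]'

```text
time: 13.22
position: [0.5318, -0.0992, 0.2971]
tool_rot: [0.1, 0.995, 0.002, -0.006]
ft_force: [1.0, 0.6, -1.1]
grip_width: 0.0743
```

send_rows --steps '[0.05,-0.018,-0.05,0,0,0.04,-0.036,-0.098,0,0,0.034,-0.048,-0.132,0,0,0.034,-0.055,-0.15,0,0,0.034,-0.057,-0.155,0,0,0.034,-0.057,-0.155,0,0]'

```text
time: 13.98
position: [0.5565, -0.2613, 0.2954]
tool_rot: [0.1, 0.995, 0.003, -0.007]
ft_force: [0.1, 1.3, -0.3]
grip_width: 0.0343
```

```bash
python3 look.py m wrist side; python3 - <<'E'
from h import *
from rig import robot
from scipy.spatial.transform import Rotation as R
o=robot.get_obs();M=R.from_quat(o["tool_rot"]).as_matrix();p=o["position"];print(M.round(3).tolist(),o["q"])
for n in ["wrist","side"]:
    c=dict(np.load(n+"_m.npz"));W=cloud(c);h=cv2.cvtColor(c["color"],cv2.COLOR_RGB2HSV)
    m=(h[...,0]>18)&(h[...,0]<32)&(h[...,1]>130)&(W[...,2]>.2)&(W[...,2]<.25)
    P=W[m];
    print(n,len(P))
    if len(P): 
        Lx=(P-p)@M;print(np.percentile(Lx,[2,50,98],axis=0).round(4).tolist())
E
```

```text
13.975 [ 0.5565 -0.2613  0.2954] [ 0.1  1.3 -0.3] 0.0342823929999479
[[-0.98, 0.198, -0.012], [0.198, 0.98, 0.007], [0.013, 0.004, -1.0]] [-6.19090381e-01  4.48098793e-01  1.35961577e+00 -1.56392440e-03
  1.34736070e+00 -1.99015505e+00]
wrist 3074
[[-0.0567, -0.0105, 0.0589], [0.0264, -0.0035, 0.0615], [0.0633, 0.03, 0.0933]]
side 199
[[-0.0638, -0.0077, 0.0586], [0.0089, 0.0012, 0.0664], [0.0635, 0.0317, 0.0936]]
```

View pics/wrist_m.png

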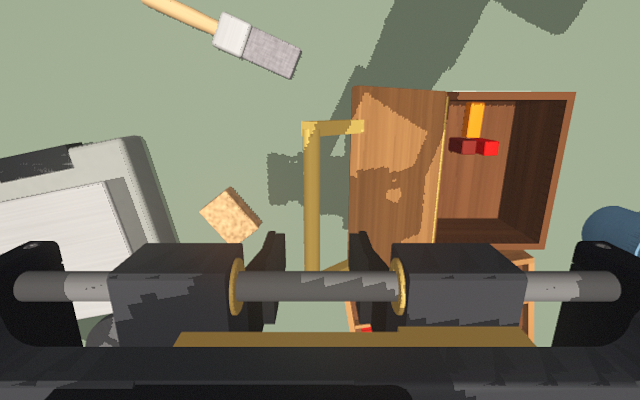

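View pics/side_m.png

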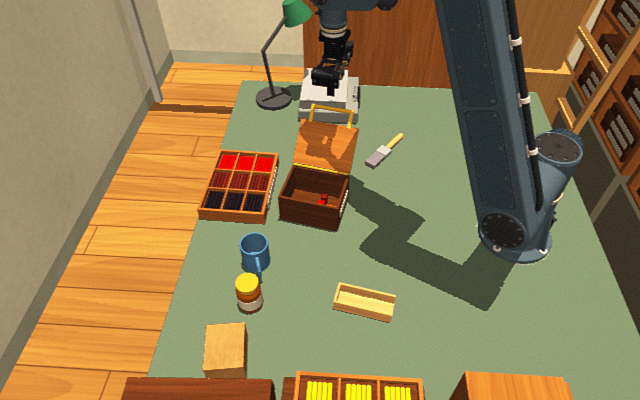

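send_rows --steps '[0.034,0,-0.004,0.02,0,0.034,0,-0.004,0.045,0,0.034,0,-0.004,0.065,0,0.034,0,-0.004,0.078,0,0.034,0,-0.004,0.083,0,0.034,0,-0.004,0.083,0]' --force 30

```text
time: 14.82
position: [0.555, -0.264, 0.2131]
tool_rot: [0.099, 0.995, 0.003, -0.006]
ft_force: [0.5, 0.9, -0.1]
grip_width: 0.0339
```

send_rows --steps '[0.025,0,0,0,0,0.015,0,0,0,0,0.005,0,0,0,0,0.005,0,0,0,0]' --force 30

```text
time: 15.32
position: [0.5551, -0.2646, 0.2135]
tool_rot: [0.099, 0.995, 0.002, -0.006]
ft_force: [-0.1, -1.5, 2.0]
grip_width: 0.0114
```

```bash
python3 look.py n wrist scene
```

```text
15.325 [ 0.5551 -0.2646  0.2135] [-0.1 -1.5  2. ] 0.011353821367571307
```

View pics/wrist_n.png

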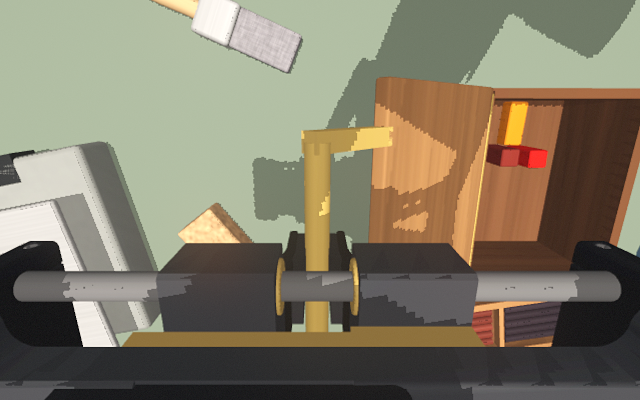

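View pics/scene_n.png

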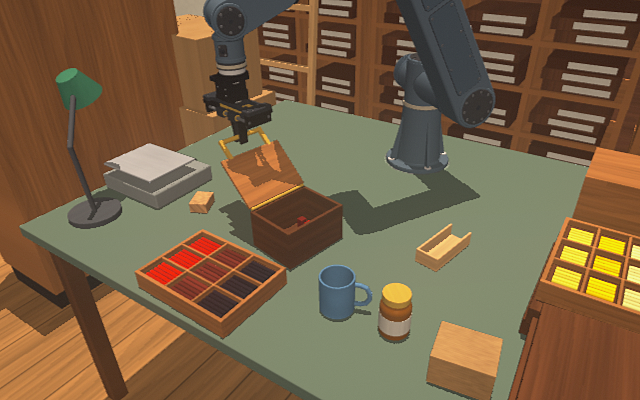

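send_rows --steps '[0.005,0,0.004,-0.004,0,0.005,0,0.009,-0.009,0,0.005,0,0.016,-0.0155,0,0.005,0,0.023,-0.0215,0,0.005,0,0.0305,-0.027,0,0.005,0,0.038,-0.032,0,0.005,0,0.046,-0.0365,0,0.005,0,0.0525,-0.04,0]'

```text
time: 16.42
position: [0.5659, -0.2131, 0.2545]
tool_rot: [0.099, 0.995, 0.002, -0.006]
ft_force: [-2.8, -3.5, 4.6]
grip_width: 0.0107
```

```bash
cat > st.py <<'E'
from rig import robot
import numpy as np
o=robot.get_obs();p=o["position"];th=np.radians(-11.5)
y=np.array([-np.sin(th),np.cos(th)])@(p[:2]-[.596,-.0625]);x=np.array([np.cos(th),np.sin(th)])@(p[:2]-[.596,-.0625]);z=p[2]+.0187
print(o["time"],p.round(4),"box x,y,zgrip",x.round(4),y.round(4),z.round(4),"ang",np.arctan2(z-.105,y+.07).round(4),"r",np.hypot(z-.105,y+.07).round(4),o["ft_force"].round(1),o["grip_width"].round(4))
E
python3 st.py; python3 look.py o wrist scene
```

```text
16.425 [ 0.5659 -0.2131  0.2545] [-2.8 -3.5  4.6] 0.010667551528776428Traceback (most recent call last):
  File "st.py", line 5, in <module>
    print(o["time"],p.round(4),"box x,y,zgrip",x.round(4),y.round(4),z.round(4),"ang",np.arctan2(z-.105,y+.07).round(4),"r",np.hypot(z-.105,y+.07).round(4),o["ft_force"].round(1),o["grip_width"].round(4))
                                                                                                                                                                                   ^^^^^^^^^^^^^^^^^^^^^
AttributeError: 'float' object has no attribute 'round'
```

View pics/scene_o.png

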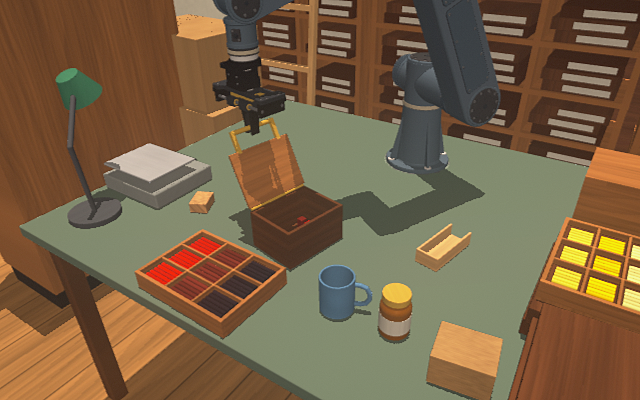

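```bash
sed -i 's/o\["grip_width"\].round(4)/o["grip_width"]/' st.py; python3 st.py; python3 - <<'E'
from h import *
c=dict(np.load("scene_o.npz"));W=cloud(c);h=cv2.cvtColor(c["color"],cv2.COLOR_RGB2HSV)
th=np.radians(-11.5);R=np.array([[np.cos(th),-np.sin(th)],[np.sin(th),np.cos(th)]])
for lo,hi,nm in((18,32,"bar"),(5,17,"board")):
    m=np.zeros(h.shape[:2],bool);m[110:215,222:310]=1
    m&=(h[...,0]>=lo)&(h[...,0]<hi)&(h[...,1]>110)&(W[...,2]>.12)&(W[...,2]<.3)&(W[...,1]<-.05)
    P=W[m];Q=np.c_[(P[:,:2]-[.596,-.0625])@R,P[:,2]]
    if nm=="board": Q=Q[(Q[:,2]<.24)];s=np.polyfit(Q[:,1],Q[:,2],1);print("lid angle",np.pi+np.arctan(s[0]))
    print(nm,len(Q),np.percentile(Q,[2,50,98],axis=0).round(4).tolist())
E
```

```text
16.525 [ 0.5659 -0.2128  0.2545] box x,y,zgrip 0.0005 -0.1533 0.2732 ang 2.0304 r 0.1877 [-5.1 -4.4  5. ] 0.010895931410862427
bar 359 [[-0.065, -0.1524, 0.2297], [0.0208, -0.1448, 0.2651], [0.066, -0.1274, 0.2759]]
lid angle 2.04419925480214
board 3086 [[-0.0842, -0.1269, 0.1223], [0.0085, -0.1002, 0.1764], [0.0892, -0.0723, 0.229]]
```

View pics/wrist_o.png

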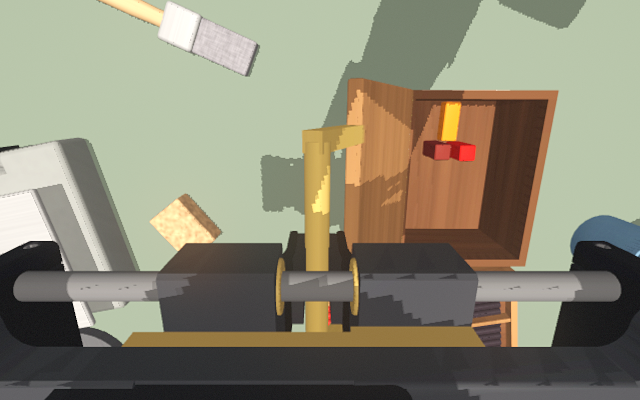

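send_rows --steps '[0.005,0,0.009,-0.004,0,0.005,0,0.0185,-0.0075,0,0.005,0,0.028,-0.0105,0,0.005,0,0.038,-0.013,0,0.005,0,0.048,-0.015,0,0.005,0,0.058,-0.0165,0,0.005,0,0.067,-0.0175,0,0.005,0,0.074,-0.018,0]'

```text
time: 17.52
position: [0.581, -0.1394, 0.2722]
tool_rot: [0.099, 0.995, 0.002, -0.006]
ft_force: [-0.6, -1.2, -0.8]
grip_width: 0.0109
```

```bash
cat > lid.py <<'E'
from h import *
import sys
th=np.radians(-11.5);R=np.array([[np.cos(th),-np.sin(th)],[np.sin(th),np.cos(th)]])
for n in ["scene","wrist"]:
    try:c=dict(np.load(f"{n}_{sys.argv[1]}.npz"))
    except Exception: continue
    W=cloud(c)
    Q=np.concatenate([(W[...,:2]-[.596,-.0625])@R,W[...,2:]],-1).reshape(-1,3)
    for a,b in ((-.15,.0),):
        q=Q[(abs(Q[:,0])<.085)&(Q[:,1]>-.16)&(Q[:,1]<-.03)&(Q[:,2]>.125)&(Q[:,2]<.235)]
        if len(q)<50: print(n,len(q));continue
        for _ in range(4):
            s=np.polyfit(q[:,2],q[:,1],1);r=q[:,1]-np.polyval(s,q[:,2]);q=q[abs(r)<max(.003,1.5*r.std())]
        print(n,"angle",np.pi/2-np.arctan(s[0]),len(q),r.std().round(4))
E
python3 st.py; python3 look.py p wrist scene side; python3 lid.py p;python3 lid.py o
```

```text
17.525 [ 0.581  -0.1394  0.2722] box x,y,zgrip 0.0006 -0.0783 0.2909 ang 1.6156 r 0.1861 [-0.6 -1.2 -0.8] 0.010919315256483106
17.525 [ 0.581  -0.1394  0.2722] [-0.6 -1.2 -0.8] 0.010919315256483106
scene angle 1.615501309374788 2104 0.0014
wrist 25
scene angle 2.0379684306380748 2288 0.0015
wrist angle 2.046243101874 7467 0.0006
```

View pics/scene_p.png

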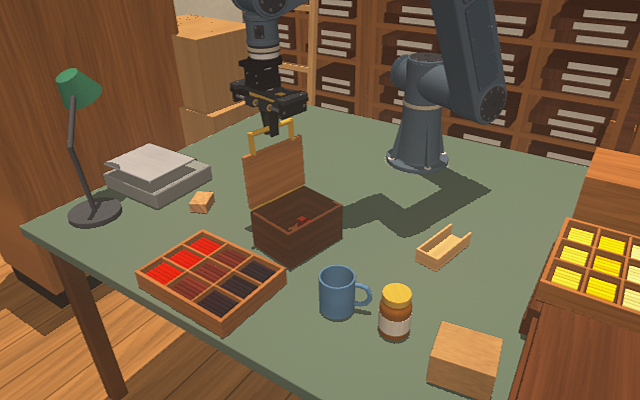

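send_rows --steps '[0.005,0,0.004,0,0,0.005,0,0.007,0,0,0.005,0,0.0085,0,0,0.005,0,0.0085,0,0,0.005,0,0.0085,0,0,0.005,0,0.0085,0,0,0.005,0,0.0085,0,0]'

```text
time: 18.55
position: [0.5827, -0.1314, 0.2723]
tool_rot: [0.099, 0.995, 0.002, -0.006]
ft_force: [-1.0, -1.4, 1.6]
grip_width: 0.0111
```

```bash
python3 st.py; python3 look.py q wrist scene side; python3 lid.py q; python3 st.py; python3 - <<'E'
from h import *
c=dict(np.load("side_q.npz"));W=cloud(c)
m=(W[...,2]>.02)&(W[...,2]<.06)&(abs(W[...,0]-.443)<.1)&(abs(W[...,1]-.265)<.06)
P=W[m];print(rect(P),P[:,2].max())
E
```

```text
18.55 [ 0.5827 -0.1314  0.2723] box x,y,zgrip 0.0007 -0.0702 0.291 ang 1.5716 r 0.186 [-1.  -1.4  1.6] 0.011096038078650594
18.55 [ 0.5827 -0.1314  0.2723] [-1.  -1.4  1.6] 0.011096038078650594
scene angle 1.574347274069592 2073 0.0014
wrist 0
18.7 [ 0.5827 -0.1314  0.2723] box x,y,zgrip 0.0007 -0.0702 0.291 ang 1.5717 r 0.186 [ 0.1 -1.9  1.3] 0.011262087684535503
(array([441.6, 265.3,  64.3, 150.1,  79. ]), [[361.79998779296875, 248.0], [509.1000061035156, 219.3000030517578], [521.4000244140625, 282.5], [374.1000061035156, 311.20001220703125]]) 0.04038505512917534
```

View pics/side_q.png

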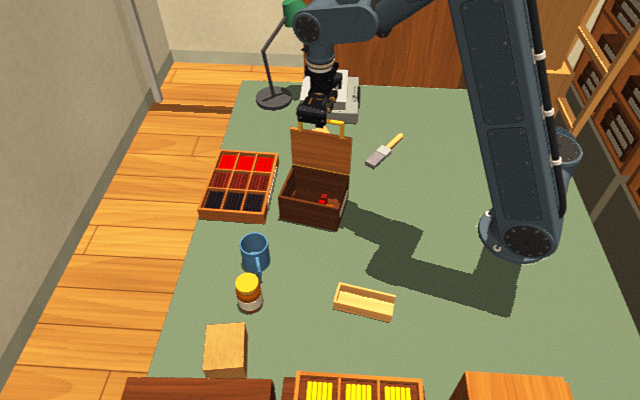

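View pics/wrist_q.png

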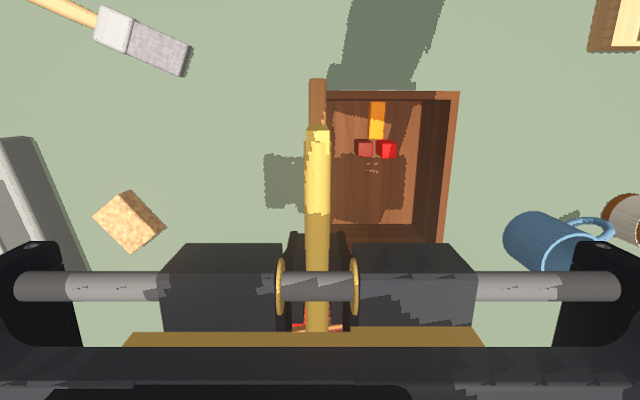

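The lid stands upright (about 1.574 rad), still gripped. The three stubs are in the box at wrist pixels (365–390, 120–150), and the scoop stands flat at side pixel (365, 302).

```bash
python3 -c "
from rig import hand_in
print(hand_in())"
```

```text
the job is handed in; nothing more can be done
None
```

The stubs are in the box, the scoop is flat on the counter again, and the arm is holding the lid straight up by its brass bar. I handed the job in at about 18.7 s.

- **Stubs:** I pinched the scoop behind its centre and eased the grip from 40 N down to 4 N over the box. It tilted about 40° between the fingers, and all three stubs slid in. The wrist and side pictures show all three in the box. I judged that from the pictures and did not measure their heights.
- **Scoop:** I dragged its lip lightly along the counter while lowering, so it turned flat again. Its top edge measured 35.8 mm above the counter with almost no slope. It now stands about 23 mm from where it began.
- **Lid:** I gripped the bar at 30 N and followed its arc up. The angle came out at 1.574 rad from the scene camera and 1.572 rad from the tool position. The tool did not move between two readings 0.15 s apart.
- **Grip:** The fingers read 11.1 to 11.3 mm on the 12 mm bar, with 30 N commanded. I did not measure the finger contact force directly.
- **Other things:** None of the moves came near the jar, mug, brush or cork block. They look unmoved in the pictures, but I did not re-measure them.

No check failed. The only disagreement was side-camera noise on the scoop: its highest point read 40 mm, against the wrist camera's 36 mm.

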